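# Clear the jar off the trivet and park the pot lid

### The arm

A 6-joint arm with a two-finger parallel gripper is mounted at the origin on the work surface. World frame = base frame: x ahead of the robot, y to its left, z up, the work surface at z = 0. Lengths are in m, angles in degrees, forces in N, time in s.
With the tool pointing down it reaches from about 0.375 to 0.75 m from the base axis. Payload 9 kg.
Tool frame: the origin (TCP) lies where the fingers leave the gripper's body, on its centre line; the fingertips stand 73 mm ahead of it and the grasp point (between the pads) lies 54 mm ahead of it (robot.tip_reach is the distance from the TCP to the fingertips, in m); z points along the fingers, y is the direction in which the jaws open and shut (so a half turn about z gives the same grasp; the last joint's range is limited). The gripper opens to 85 mm and grips with 20 to 120 N. Pads are 22 mm wide; open, the fingers measure 114 mm over their backs; the gripper's body (76 mm by 85 mm) begins 54 mm behind the grasp point. The pads swing forward as they close: fully open they stand 13 mm farther back than shut.
Start: joints at [51.412, 5.964, 5.575, 89.605, 0, 77.527], TCP at [0.264, 0.539, 0.304] pointing down, gripper open.
Joint ranges: [-171.21, 171.21], [-48.23, 106.86], [-62.78, 66.21], [-105.2, 120.99], [-86.42, 89.51], [-180, 180]. Speed limits (degrees/s): [127.2, 127.2, 147.25, 180, 180, 180].

### API

Orientations are given as [roll, pitch, yaw] about the fixed x, y, z axes, in that order (R = Rz(yaw) Ry(pitch) Rx(roll)).
In Python, from plant import robot gives the robot as it stands. Calls block until the motion is done:
- robot.move_pose(position, orientation): joint-space move of the TCP to a pose.
- robot.line_to(position, vel=0.15, rotation=None, guard=None): straight line of the TCP; rotation=None keeps the orientation; vel is the mean speed in m/s. With guard (N) it stops when the force on the tool has changed by that much, and returns True; else False.
- robot.goto_joints(angles): joint-space move.
- robot.set_gripper(opening): finger opening in m; the grip force is fixed at half the most; returns when the fingers have stopped.
- robot.pause(seconds).
- robot.ik(position, orientation): joint angles nearest the present ones, or None.
- robot.observe(): the state.
- robot.grab_frame(name): name is "scene" or "top" or "wrist"; returns the picture (420x560x3 uint8, blue, green, red); there is no depth.
- robot.get_calibration(name): a dict with "vertical_fov" (degrees; the focal length in pixels is half the picture's height over the tangent of half this angle, whatever the lens; pixels are square), "cx", "cy" (the principal point, pixels), "rvec" (rotation vector, rad) and "tvec" (3), from world to camera coordinates, as OpenCV has them. Camera axes: x right, y down, z forward; pixel columns grow to the right and rows downward; lengths in m; the calibration is good to about 2 mm. A picture is of the moment at which its call begins: read the wrist's pose just before it. get_calibration takes no time and is no camera call; for the wrist camera it gives the pose at the moment of the call.
A pose or a line that the arm cannot do raises robot.IKError and nothing moves.
- robot.job_done(): hands the job in, once; it reports no verdict.
The state is a dict: "time": time; "q": joint angles; "qvel": joint speeds; "joint_torque": joint torques, N m; "tool_pos": TCP position; "tcp_rot": TCP orientation; "ft_force": force on the tool from outside, world axes, zero at the start; "torque": the same for the moment, N m; "gripper_width": finger opening in m.
Only numpy, scipy, OpenCV 4.12 (cv2) and the standard library are available. Lean on these libraries where they do the work, as an engineer would, in place of code of your own. Each camera call takes 0.05 s, during which the arm holds its last target. There are 200 camera calls.

### The job

Someone left a condiment jar standing on the green trivet. First put that jar back, upright, in the empty compartment of the wooden condiment tray; then set the round-knobbed aluminium pot lid flat on the middle of the trivet. Set both down gently, without dropping them or tipping the jar over.

Things in the scene. Friction and masses are not known exactly. Their poses are not given: they have to be found in the camera images.
- jar_centre (a point): Centre of the jar that stands on the trivet at the start: a loose upright clear glass jar with a steel twist cap, 50 mm in diameter (cap 48 mm), 95 mm tall, about 0.22 kg. The point is on its axis half-way up, 47.5 mm above its underside; z is its axis, upward. A second jar just like it, already in the tray, is not part of the task.
- tray_empty (a point): Centre of the floor of the empty compartment of the dark wooden condiment tray: fixed, 216 by 110 mm, 18 mm high, walls and floor 5 mm, one divider across its middle (each compartment about 100 mm square inside). The point is on the floor's top, 5 mm above the counter; x runs along the tray to the other compartment, whose jar stands 105 to 125 mm from this point; z is up.
- lid_knob (a point): Knob centre of the loose cast aluminium pot lid, rim down on the counter: 160 mm in diameter, rim 7 mm thick, dome 23 mm high, then a neck 18 mm across and a round knob 36 mm across, 26 mm tall, its top 63 mm above the lid's underside; about 0.42 kg. The point is on the lid's axis, 50 mm above its underside; z is up. A smaller flat lid with a strap handle is not part of the task.
- trivet_top (a point): Centre of the top face of the round green silicone trivet: fixed, 170 mm in diameter, 8 mm thick, lying on the counter; the point is 8 mm above the counter, z is up.
There are look-alikes about, which are no part of the job. What is shaped like the part that bears lid_knob but pink is not meant.

How it is judged (in metres and radians):
On the way, in this order (a step that is already met when the one before it is completed fails the run):
1. the jar stands upright and released in the empty compartment of the tray (horizontal distance between jar_centre and tray_empty below 0.036 m and z of jar_centre in the frame of tray_empty between 0.0415 and 0.0535 m and angle between jar_centre's own z axis and vertical below 0.12 rad and contact force between the fingers and jar below 0.3 N and linear speed of jar below 0.03 m/s), for 0.2 s.
2. then the pot lid lies flat and released on the middle of the trivet (horizontal distance between lid_knob and trivet_top below 0.02 m and z of lid_knob in the frame of trivet_top between 0.044 and 0.056 m and angle between lid_knob's own z axis and vertical below 0.1 rad and contact force between the fingers and lid below 0.3 N and linear speed of lid below 0.03 m/s), for 0.2 s.
At the end, for the whole second after the job is handed in: The jar stands upright (within 7 degrees) on the floor of the tray's formerly empty compartment (anywhere within its walls); the round-knobbed pot lid lies flat (within 6 degrees) on the trivet, its centre within 20 mm of the trivet's centre; both are released and at rest (all of step 1 and all of step 2); the robot touches nothing.
It fails at once if the jar is tipped over (more than 45 degrees) (angle between jar_centre's own z axis and vertical above 0.79 rad).
It fails at once if the jar is dropped (falls freely at more than 0.7 m/s, as from 25 mm) (linear speed of jar above 0.7 m/s and contact force between the fingers and jar below 0.3 N).
It fails at once if the lid is dropped (falls freely at more than 0.7 m/s, as from 25 mm) (linear speed of lid above 0.7 m/s and contact force between the fingers and lid below 0.3 N).
It also fails if it takes over 64 s, if anything falls off the work surface, if the arm or the gripper's body presses on something with over 40 N, if the wrist force passes 120 N, or if a joint passes its speed limit or range.

## Working session

There is one attempt and no reset: what is moved stays moved. The work goes in short steps, each a Python script; the robot and the scene stay as the last script left them, time stands still between calls to the robot, and variables do not carry over. Pictures are saved under pics/ and viewed, on a budget of 10 in all, crops included, one or two more only if the job needs it, and the job is handed in when it is done.

```bash
ls; mkdir -p pics
python3 - <<'E'
from plant import robot
import cv2,numpy as np
for n in("scene","top"):
    f=robot.grab_frame(n); cv2.imwrite(f"pics/{n}0.png",f); c=robot.get_calibration(n); print(n,c)
    R=cv2.Rodrigues(np.array(c["rvec"]))[0]; print("cam",-R.T@np.array(c["tvec"]))
print(robot.observe())
E
```

```text
pics
scene {'vertical_fov': 46.83299505231401, 'cx': 285.50528755541694, 'cy': 214.4311514873688, 'rvec': array([ 0.80000531,  2.53332414, -1.10389911]), 'tvec': array([ 0.28020112, -0.20977794,  1.74066103])}
cam [1.0738072  0.98341137 1.01600219]
top {'vertical_fov': 46.624483316050025, 'cx': 279.40649942189776, 'cy': 213.4425846110977, 'rvec': array([ 2.21900957, -2.16774338,  0.05836622]), 'tvec': array([0.13472979, 0.44928245, 1.62492076])}
cam [0.35746081 0.14264137 1.64689086]
{'time': 0.1, 'q': array([5.14131456e+01, 5.99327883e+00, 5.53309486e+00, 8.96052049e+01,
       3.45206964e-04, 7.75275537e+01]), 'qvel': array([-0.02091165, -0.14577115,  0.18025875,  0.06275639,  0.0684458 ,
        0.02247778]), 'joint_torque': array([ 5.55498627e-03, -5.58208644e+01,  5.04718065e+01,  1.31331693e-02,
       -3.27469907e-04,  1.07974046e-05]), 'tool_pos': array([0.26394831, 0.53859231, 0.30323482]), 'tcp_rot': array([-1.79936229e+02, -1.44590991e-02,  1.53885584e+02]), 'ft_force': array([-0.15599868, -0.15844622,  0.55432028]), 'torque': array([ 0.01261668, -0.02492505,  0.04951992]), 'gripper_width': 0.08519554273119583}
```

View pics/top0.png

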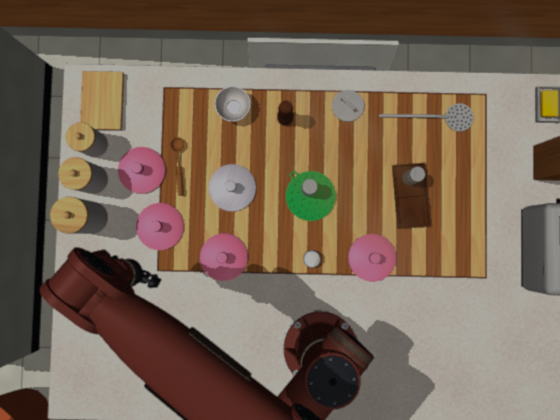

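View pics/scene0.png

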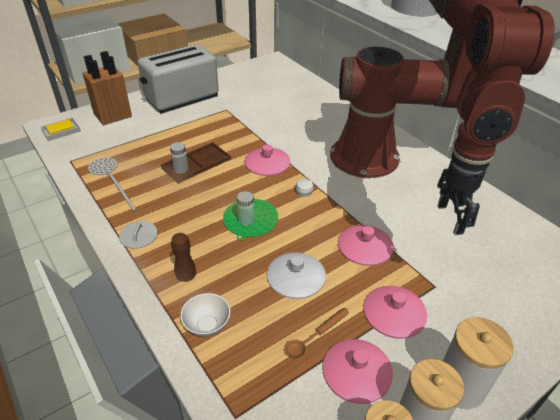

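The top view shows the trivet at (310,196) with the jar's cap at (310,187), the lid at (232,187) with its knob at (231,186), and the tray at (411,196), its empty compartment at the lower end (413,211). The scene view agrees.

```bash
cat > h.py <<'E'
from plant import robot
import cv2,numpy as np
def cam(n,c=None):
    c=c or robot.get_calibration(n); R=cv2.Rodrigues(np.array(c["rvec"]))[0]
    return R,np.array(c["tvec"]).ravel(),210/np.tan(np.radians(c["vertical_fov"]/2)),c["cx"],c["cy"]
def ray(C,u,v):
    R,t,f,cx,cy=C; d=R.T@np.array([(u-cx)/f,(v-cy)/f,1]); return -R.T@t,d
def onz(C,uv,z):
    o,d=ray(C,*uv); return o+d*(z-o[2])/d[2]
def tri(C1,p1,C2,p2):
    o1,d1=ray(C1,*p1);o2,d2=ray(C2,*p2); s=np.linalg.lstsq(np.c_[d1,-d2],o2-o1,rcond=None)[0]
    a,b=o1+s[0]*d1,o2+s[1]*d2; return (a+b)/2,np.linalg.norm(a-b)
def proj(C,P):
    R,t,f,cx,cy=C; p=R@np.asarray(P)+t; return p[:2]/p[2]*f+[cx,cy]
def comp(m,near,r):
    m=m.astype(np.uint8)*255; n,l,s,c=cv2.connectedComponentsWithStats(m)
    k=[i for i in range(1,n) if np.hypot(*(c[i]-near))<r]; 
    i=max(k,key=lambda i:s[i,4]); return (l==i).astype(np.uint8)
def cnt(m): return max(cv2.findContours(m,cv2.RETR_EXTERNAL,cv2.CHAIN_APPROX_NONE)[0],key=cv2.contourArea)
E
python3 - <<'E'
from h import *
img=cv2.imread("pics/top0.png"); hsv=cv2.cvtColor(img,cv2.COLOR_BGR2HSV); C=cam("top")
H,S,V=cv2.split(hsv)
g=comp((H>45)&(H<80)&(S>120),(310,196),15); g=cv2.morphologyEx(g,cv2.MORPH_OPEN,np.ones((5,5)))
h=cv2.convexHull(cnt(g)).reshape(-1,2); P=np.array([onz(C,p,.008)[:2] for p in h]); 
(c,r)=cv2.minEnclosingCircle(P.astype(np.float32)); print("trivet",c,r,cv2.fitEllipse(P.astype(np.float32)*1000))
l=comp((S<60)&(V>80),(232,187),10); h=cnt(l).reshape(-1,2);P=np.array([onz(C,p,.006)[:2] for p in h]).astype(np.float32)
print("lid",cv2.minEnclosingCircle(P),cv2.fitEllipse(P*1000))
for z in(.05,.063):print("knob px",onz(C,(231,186),z))
print("jar cap",onz(C,(310,187),.103))
t=comp((V<75)&(H<25)&(S>50),(411,196),25);h=cnt(cv2.morphologyEx(t,cv2.MORPH_CLOSE,np.ones((7,7)))).reshape(-1,2);P=np.array([onz(C,p,.018)[:2] for p in h]).astype(np.float32)
print("tray",cv2.minAreaRect(P*1000),cv2.boxPoints(cv2.minAreaRect(P)), "jar2",onz(C,(417,174),.1))
a=cv2.resize(img[140:240,180:450],None,fx=2.9,fy=2.9,interpolation=cv2.INTER_CUBIC)
m=cv2.resize(np.dstack([l,g,t])[140:240,180:450]*255,None,fx=2.9,fy=2.9); cv2.imwrite("pics/m.png",np.vstack([a,m]))
E
```

```text
trivet (0.509307861328125, 0.04399619624018669) 0.08483361452817917 ((509.3600158691406, 43.08484649658203), (166.1708526611328, 167.9342803955078), 121.4001693725586)
lid ((0.5314657092094421, 0.3078082501888275), 0.08058257400989532) ((531.3009643554688, 307.9113464355469), (156.47198486328125, 157.87718200683594), 143.3245086669922)
knob px [0.53068285 0.3065487  0.05      ]
knob px [0.52927268 0.30521436 0.063     ]
jar cap [0.52760725 0.04969834 0.103     ]
tray ((517.0658569335938, -295.87432861328125), (211.5934600830078, 113.66610717773438), 4.372391223907471) [[ 0.40724415 -0.24727246]
 [ 0.41590995 -0.36060774]
 [ 0.6268876  -0.34447613]
 [ 0.6182218  -0.23114085]] jar2 [ 0.57759247 -0.2911607   0.1       ]
```

View pics/m.png

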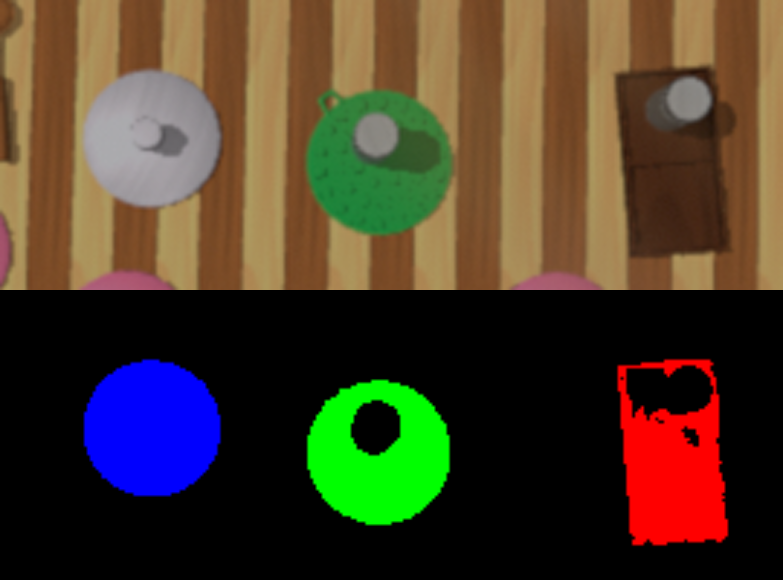

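The masks match the given sizes: trivet 168 mm, lid 158 mm, tray 212×114 mm, and the second jar 113 mm from the empty compartment's centre. Next I move above the jar for a close check.

Run:
```python
from h import *
robot.move_pose([.49,.045,.33],[180,0,180]); C=cam("wrist"); f=robot.grab_frame("wrist"); cv2.imwrite("pics/w1.png",f)
print(robot.observe()["time"],robot.observe()["q"].round(1))
for P in([.5276,.0497,.103],[.5276,.0497,.008],[.509,.0435,.008]):print(proj(C,P))
```

```text
2.1083 [-10.  -12.4  -9.5  93.    0.  -10. ]
[280.45410624 233.28911945]
[279.7833703  203.99689382]
[274.74685986 189.42132932]
```

View pics/w1.png

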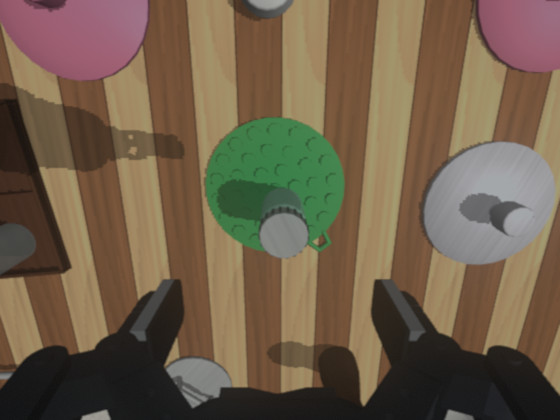

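The wrist view shows the cap at about (284,232), the trivet's centre at about (275,184) and the lid's knob at (518,220), all within a few px of my predictions. I'll refine by mask, average, and grasp.

Run:
```python
from h import *
def meas(img,C,gn,ln,jn):
    H,S,V=cv2.split(cv2.cvtColor(img,cv2.COLOR_BGR2HSV))
    fit=lambda m,z:cv2.minEnclosingCircle(np.array([onz(C,p,z)[:2] for p in cv2.convexHull(cnt(m)).reshape(-1,2)]).astype(np.float32))
    g=comp((H>45)&(H<80)&(S>100),gn,25); g=cv2.morphologyEx(g,cv2.MORPH_OPEN,np.ones((7,7) if gn[0]<300 else (5,5)))
    l=comp((S<60)&(V>70),ln,20)
    j=comp((S<45)&(V>90),jn,12)
    print("triv",fit(g,.008),"lid",fit(l,.006),"cap",fit(j,.103),cv2.boundingRect(j),cv2.boundingRect(g))
C=cam("wrist"); 
meas(cv2.imread("pics/w1.png"),C,(275,184),(490,203),(284,232))
meas(cv2.imread("pics/top0.png"),cam("top"),(310,196),(232,187),(310,187))
s=cam("scene"); print("tri cap",tri(C,(284,232),cam("top"),(310,186.6)),"knobtri",tri(C,(517,221),cam("top"),(230.8,186)))
print("tray edge corner px(66,270) ->",onz(C,(67,270),.018),"other corner(14,100)",onz(C,(16,101),.018))
```

```text
triv ((0.5089993476867676, 0.04445290565490723), 0.0853060781955719) lid ((0.5304682850837708, 0.3087802529335022), 0.0821736752986908) cap ((0.5303451418876648, 0.05270051956176758), 0.0242876335978508) (259, 213, 50, 45) (206, 118, 138, 131)
triv ((0.509307861328125, 0.04399619624018669), 0.08483361452817917) lid ((0.5314655900001526, 0.3078082799911499), 0.08058261126279831) cap ((0.5290247797966003, 0.05222102999687195), 0.02451224997639656) (302, 179, 15, 16) (286, 171, 49, 50)
tri cap (array([0.52888399, 0.05137307, 0.09799477]), np.float64(0.004041300453329992)) knobtri (array([0.52924801, 0.30582478, 0.06331887]), np.float64(5.372987309341567e-05))
tray edge corner px(66,270) -> [ 0.61420749 -0.22532823  0.018     ] other corner(14,100) [ 0.40713549 -0.23847748  0.018     ]
```

Run:
```python
from h import *
J=[.5295,.052]
robot.move_pose(J+[.24],[180,0,180])
print(robot.line_to(J+[.122],vel=.1,guard=12))
robot.set_gripper(.03); o=robot.observe(); print(o["gripper_width"],o["tool_pos"],o["ft_force"])
if o["gripper_width"]>.042:
    robot.line_to(J+[.23],vel=.12); o=robot.observe(); print(o["time"],o["gripper_width"],o["ft_force"])
    cv2.imwrite("pics/s1.png",robot.grab_frame("scene"))
```

```text
False
0.048058634433636935 [0.53001788 0.05184217 0.12279783] [-0.40181132 -0.77278514  5.50204255]
5.4083 0.04801790967460773 [-0.09351528  0.26979668 -2.48703314]
```

View pics/s1.png

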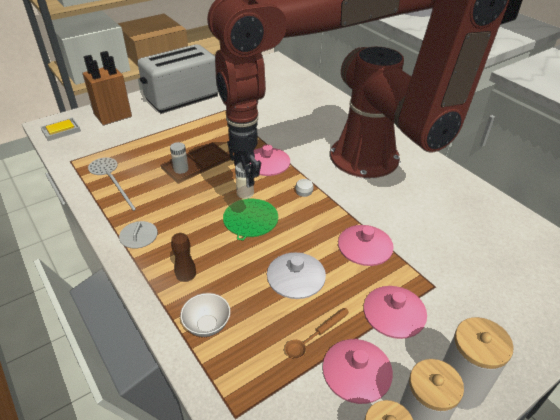

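The jar has been lifted clear of the trivet, upright, with the force change matching its weight. Next I place it.

Run:
```python
from h import *
T=[.4645,-.297]
robot.move_pose([.4645,-.15,.25],[180,0,180]); robot.line_to(T+[.24],rotation=[180,0,-176],vel=.15)
robot.line_to(T+[.14],vel=.12); robot.pause(.2)
print(robot.line_to(T+[.115],vel=.02,guard=4)); o=robot.observe(); print(o["tool_pos"],o["ft_force"],o["gripper_width"],o["time"])
cv2.imwrite("pics/s2.png",robot.grab_frame("scene")[100:260,80:330].repeat(3,0).repeat(3,1))
```

```text
True
[ 0.46442118 -0.29696397  0.11982194] [-1.09878445  0.57601032  4.58603955] 0.04830042806838402 9.5667
```

View pics/s2.png

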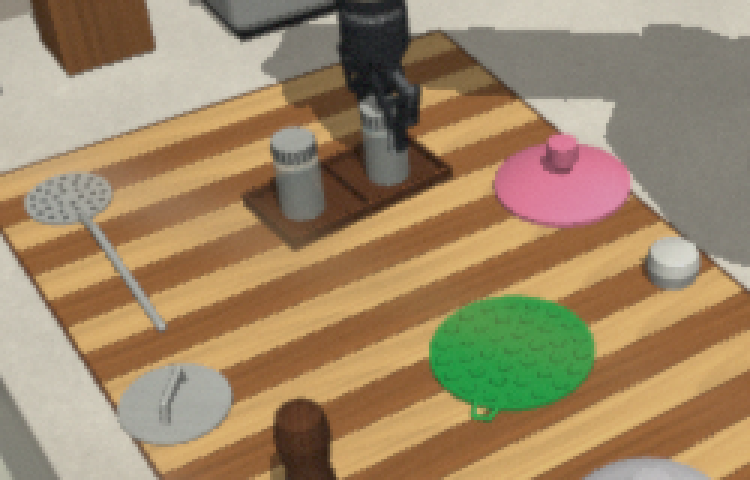

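Contact came at TCP z = 0.1198, exactly where the tray floor should be, and the jar is upright inside the compartment. I release it and go for the lid.

Run:
```python
from h import *
robot.set_gripper(.085); robot.pause(.3); p=robot.observe()["tool_pos"]
robot.line_to([p[0],p[1],.25],vel=.12); robot.pause(.2)
L=[.5303,.307]
robot.move_pose([.50,.0,.28],[180,0,180]);cv2.imwrite("pics/t3.png",robot.grab_frame("top"))
robot.move_pose(L+[.2],[180,0,180])
print(robot.line_to(L+[.106],vel=.08,guard=10)); o=robot.observe(); print(o["tool_pos"],o["ft_force"])
robot.set_gripper(.02); o=robot.observe(); print(o["gripper_width"],o["tool_pos"],o["ft_force"],o["time"])
if o["gripper_width"]>.028:
    p=o["tool_pos"]; robot.line_to([p[0],p[1],.2],vel=.08); o=robot.observe(); print(o["time"],o["gripper_width"],o["tool_pos"],o["ft_force"],o["torque"])
    cv2.imwrite("pics/s3.png",robot.grab_frame("scene"))
```

```text
False
[0.53072076 0.30712132 0.10672207] [1.11038192 0.15796982 0.48148555]
0.03451888681383695 [0.5305445  0.30729637 0.10661104] [-0.22204149  0.97311836  4.14253066] 16.0667
17.3917 0.034306254658925936 [0.53025072 0.30718841 0.19923647] [-0.1420016   0.70860532 -4.79614415] [ 0.02277476  0.02770166 -0.00571317]
```

View pics/s3.png

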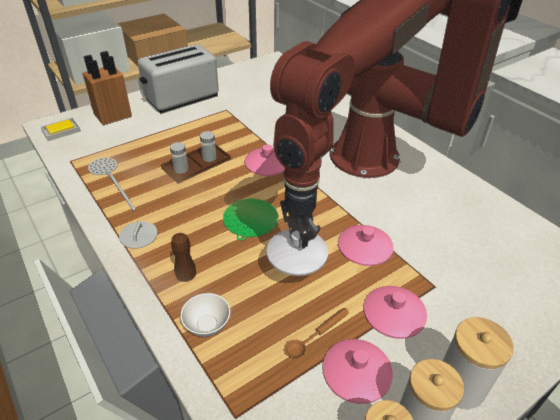

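The jar stands upright in the tray at (208,146), and the lid hangs level, held by its knob. I lower it onto the trivet.

Run:
```python
from h import *
T=[.5092,.0442]
robot.line_to(T+[.2],vel=.12); robot.line_to(T+[.13],vel=.08); robot.pause(.3)
print(robot.line_to(T+[.110],vel=.02,guard=4)); o=robot.observe(); print(o["tool_pos"],o["ft_force"],o["time"])
robot.set_gripper(.085); robot.pause(.3)
robot.line_to(T+[.25],vel=.1); robot.move_pose([.30,.42,.35],[180,0,180]); robot.pause(.3); o=robot.observe(); print(o["time"])
t=robot.grab_frame("top"); s=robot.grab_frame("scene")
H,S,V=cv2.split(cv2.cvtColor(t,cv2.COLOR_BGR2HSV)); C=cam("top")
l=comp((S<60)&(V>80),(310,196),15); 
for z in (.008,.015): print("lid",cv2.minEnclosingCircle(np.array([onz(C,p,z)[:2] for p in cnt(l).reshape(-1,2)]).astype(np.float32)))
a=t[130:250,180:450]; b=s[110:260,110:380]
cv2.imwrite("pics/f.png",cv2.resize(np.vstack([a,b]),None,fx=2.2,fy=2.2))
```

```text
True
[0.50905988 0.04420332 0.1145804 ] [-0.18932082 -0.17154059  5.94570266] 21.8583
26.15
lid ((0.5100825428962708, 0.044052962213754654), 0.08173327893018723)
lid ((0.5094307065010071, 0.044474054127931595), 0.08138460665941238)
```

View pics/f.png

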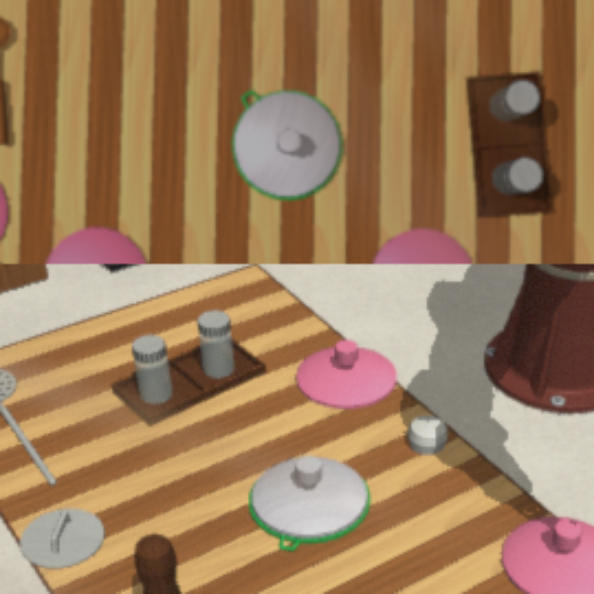

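The lid is centred on the trivet with an even green rim showing at (288,145), and the jar is upright in its compartment at (522,175). The robot is clear of everything.

```bash
python3 -c "
from plant import robot
robot.job_done(); print(robot.observe()['time'])"
```

```text
the job is handed in; nothing more can be done
the job is handed in; nothing more can be done
```

I put the jar in the empty tray compartment, then set the aluminium lid on the trivet. I handed the job in just after 26 s on the robot's clock (limit 64 s).

- **Jar:** it touched down at the tray-floor height I expected (TCP z 0.120 m). I aimed for the compartment's centre. The final pictures show it upright and released; I did not measure its position again after release.
- **Lid:** it touched down at the expected height (TCP z 0.1146 m). In the last top view its centre is about 1 mm from the trivet's centre, and it looks flat and released.
- **Robot:** the arm is clear of everything.
- **Disagreements:** one triangulation of the jar's cap left a 4 mm gap between rays and a height about 5 mm low. Single-view fits from the wrist and top cameras agreed to about 1.5 mm, so I used those. No check failed.

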